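# Clear the carton and open the label printer

### The job

The label printer on the stockroom bench has run out of labels, but someone has stood a carton of screws right in front of it. Set the carton aside on the bench, standing upright and at least a hand's width clear of the printer, without dropping it or tipping it over; then press the printer's release tab in so that the cover springs ajar, and swing the cover right back until it rests fully open, ready for a new roll. Don't ram or force the printer, and leave the parts bin, the roll of labels and the spray can where they are.

Things in the scene. Friction and masses are not known exactly. Their poses are not given: they have to be found in the camera images.
- carton: closed cardboard carton of screws, 70 (its x) x 64 (its y) x 95 mm high, about 0.45 kg (0.3 to 0.6), loose, standing upright on the bench just in front of the printer and covering its release tab. Origin: centre of its underside; z up. It can be gripped across its 64 mm width from above
- printer: grey desktop label printer, 150 mm wide (y), 235 deep (x), 125 high, fixed. Origin: centre of its underside, on the bench; x points from its front (robot side) to its back, z up. Its front fascia slopes back at 45 degrees, from x = -120, z = 22 to x = -70, z = 72 mm (printer frame); above it is the cover with its front lip
- tab_face (a point): centre of the outer face of the release tab: a bar key 44 mm wide (printer y) and 18 mm high (up the slope), in the same grey, in the middle of the sloping fascia, standing 9 mm proud of it. With the tab out it is at printer x = -101.4, y = 0, z = 53.4 mm. It is pushed in square to the fascia: towards printer +x and down, at 45 degrees
- tab (a joint): travel of the release tab: 0 = out, 0.008 m = pressed against its stop. Sprung: about 5 N starts it moving and 12 N holds it fully in; the latch lets go at about 4 to 5 mm. It springs back when let go
- cover (a joint): angle of the cover about its hinge: 0 = shut and latched, 1.95 rad = fully open at its stop. When the latch lets go, a small sprung plunger lifts the cover ajar to about 0.3 rad. The cover weighs 0.15 kg and turns freely; let go below about 1.4 rad it falls back to ajar, and from about 1.65 rad on it falls open to its stop by itself
- cover_lip (a point): middle of the lower front edge of the cover (the lip); it turns with the cover, 172.8 mm from the hinge line. Shut it is at printer x = -79.7, z = 84.5 mm; ajar about 50 mm higher. The cover is a 6 mm shell, 150 mm wide, its front part rising backwards from the lip at 23 degrees when shut. Under it is free space, save two catches 16 mm behind the lip, 55 mm either side of the middle
- cover_hinge (a point): middle of the cover's hinge line, at x = 92, y = 0, z = 104 mm in the printer's frame; the hinge line runs along the printer's y. The cover opens upward and to the back
- parts_bin: bystander: blue open-fronted stacking bin of bolts, 160 x 102 x 75 mm high, loose on the bench; origin: centre of its underside
- label_roll: bystander: new roll of white labels lying flat, 96 mm across, 64 mm high, loose; origin: centre of its underside
- spray_can: bystander: red and white spray can, 64 mm across, 190 mm high, standing loose; origin: centre of its underside

How it is judged:
On the way, in this order (a step that is already met when the one before it is completed fails the run):
1. the carton stands upright on the bench, let go, its middle at least 140 mm from the release tab (horizontal distance between carton and tab_face above 0.14 m and height (world z) of carton below 0.006 m and angle between carton's own z axis and vertical below 0.08 rad and contact force between the fingers and carton below 0.1 N and linear speed of carton below 0.02 m/s), for 0.2 s.
2. the release tab is pressed in by at least 4 mm (value of joint tab above 0.004 m), for 0.04 s.
At the end, for the whole second after the job is handed in: The cover rests fully open (more than 1.85 rad of 1.95), the release tab is out again (less than 2 mm in), and the carton stands upright (within 0.08 rad) and at rest on the bench (within 6 mm of its surface) with its middle more than 140 mm from the release tab (value of joint cover above 1.85 rad and value of joint tab below 0.002 m and horizontal distance between carton and tab_face above 0.14 m and height (world z) of carton between -0.006 and 0.006 m and angle between carton's own z axis and vertical below 0.08 rad and linear speed of carton below 0.02 m/s); the robot touches nothing.
It fails at once if the parts bin, the label roll or the spray can is moved by more than 20 mm (distance of any of parts_bin, label_roll, spray_can from where it was at the start of the episode above 0.02 m).
It fails at once if the carton is tipped by more than 0.5 rad (angle between carton's own z axis and vertical above 0.5 rad).
It fails at once if the carton is dropped: let go while more than 15 mm above the bench (height (world z) of carton above 0.015 m and contact force between the fingers and carton below 0.3 N).
It fails at once if the printer is rammed or forced (more than 60 N) (contact force between any of the arm, the fingers and printer above 60 N).
It also fails if it takes over 53 s, if anything falls off the work surface, if the arm or the gripper's body presses on something with over 40 N, if the wrist force passes 120 N, or if a joint passes its speed limit or range.

### The arm

A 7-joint arm with a two-finger parallel gripper is mounted at the origin on the work surface. World frame = base frame: x ahead of the robot, y to its left, z up, the work surface at z = 0. Lengths are in m, angles in rad, forces in N, time in s.
With the tool pointing down it reaches from about 0.425 to 0.925 m from the base axis. Payload 6.8 kg.
Tool frame: the origin (TCP) lies on the mounting face of the last link; the fingertips stand 173 mm ahead of it and the grasp point (between the pads) lies 155 mm ahead of it; z points along the fingers, y is the line along which they close (so a half turn about z gives the same grasp; the last joint's range is limited). The gripper opens to 85 mm and grips with 20 to 120 N. Pads are 22 mm wide; open, the fingers measure 114 mm over their backs; the gripper's body (76 mm by 85 mm) begins 54 mm behind the grasp point. The pads swing forward as they close: fully open they stand 13 mm farther back than shut.
Start: joints at [-1.262, 0.477, 0.022, 1.555, -0.011, 1.109, -0.083], TCP at [0.273, 0.617, 0.405] pointing down, gripper open.
Joint ranges: [-2.96, 2.96], [-0.34, 2.1], [-1.41, 1.46], [0.24, 2.44], [-1.37, 4.51], [0.17, 1.92], [-2.96, 2.96]. Speed limits (rad/s): [2.39, 2.39, 3.14, 3.14, 3.14, 3.14, 3.14].

### API

Orientations are given as a unit quaternion [w, x, y, z].
In Python, from station import bot gives the robot as it stands. The module is installed in compiled form; this text tells all that it offers.
- The arm moves only by the shell command python3 -m pendant 'ROWS' [FORCE]. ROWS is JSON, a list of rows, each a list of 5 numbers: the finger opening in m, from 0 to 0.0854, then the shift along the tool's x, y, z in m, then the turn about the tool's z in degrees. In form: [[jaw, x, y, z, yaw], ...]. A call has 1 to 12 rows; each row shifts and turns the commanded pose from where the row before left it, along the tool's axes as they then stand; what a row does not reach is not made up. A row lasts 1/12 s, in which the tool goes at most 41.7 mm and 7.16 degrees, less where a joint would pass 70% of its speed; a pose out of reach is approached as far as the arm can. A call with a gripper value outside its range is refused whole. The fingers move at their own pace and stop on an object; FORCE is the grip in N (left out, the last holds). Time passes only in rows, so rows that do not move let the fingers close. It gives the time, the measured TCP pose, the force, the opening and the grip force at its end, in the units of the state.
- bot.get_obs(): the state, without advancing time (a new reading comes with each control period).
- bot.read_camera(name): name is "scene" or "top"; returns (picture, depth): 400x640x3 uint8, blue, green, red; 400x640 float32, m along the optical axis (not along the pixel's ray), 0 where there is no reading.
- bot.camera_model(name): a dict with "intrinsics" (3x3 intrinsics, pixels), "R" (3x3) and "t" (3): a world point X has camera coordinates R X + t. Camera axes: x right, y down, z forward; pixel columns grow to the right and rows downward; lengths in m; the calibration is good to about 2 mm. A picture is of the moment at which its call begins. camera_model takes no time and is no camera call.
- bot.hand_in(): hands the job in; it is judged then, once.
Trained networks look in the newest picture that a camera, given by its name, has taken for a name from the list of things; names that differ only in an ending like _2 or _b are one class to them, and where a whole thing is asked for, a point or a joint stands for the part that bears it (a point fixed in the world has none). Each returns a list of dicts, best first, with "score" (0 to 1); they miss things now and then, are a little off and sometimes report something else, mostly with a low value. They report only what shows in the picture. A call takes as long as a camera call.
- bot.boxes_of(name, camera): "at" ([column, row] in pixels, amid what is visible of it).
- bot.trace(name, camera): "mask" (400x640 bool, what is visible of it) and "at" ([column, row] in pixels, amid what is visible of it).
- bot.pinpoint(name, camera): "at" ([column, row] in pixels: a listed point, or the origin of a listed thing).
The state is a dict: "t": time; "q": joint angles; "joint_vel": joint speeds; "joint_torque": joint torques, N m; "eef_pos": TCP position; "tool_rot": TCP orientation; "contact_force": force on the tool from outside, world axes, zero at the start; "torque": the same for the moment, N m; "gripper_width": opening from 0.0 (shut) to 1.0 (fully open); "grasp_force": force on a finger pad.
Only numpy, scipy, OpenCV 4.12 (cv2) and the standard library are available. Lean on these libraries where they do the work, as an engineer would, in place of code of your own. Each camera call takes 0.05 s, during which the arm holds its last target. There are 200 camera calls.

## Working session

There is one attempt and no reset: what is moved stays moved. The work goes in short steps, Python scripts to look and compute and a shell command to move; the robot and the scene stay as the last step left them, time stands still between calls to the robot, and variables do not carry over. Pictures are saved under pics/ and viewed, at most 10 in all, crops included, and the job is handed in when it is done.

```bash
mkdir -p pics
cat > h.py <<'E'
import numpy as np,cv2
from station import bot
def ray(cam,at,z=None,depth=None):
    m=bot.camera_model(cam);K,R,t=map(np.array,(m["intrinsics"],m["R"],m["t"]))
    d=np.linalg.inv(K)@[at[0],at[1],1.0]
    if depth is not None: return R.T@(d*depth-t)
    o=-R.T@t; w=R.T@d
    return o+w*(z-o[2])/w[2]
def cloud(cam,depth,mask):
    m=bot.camera_model(cam);K,R,t=map(np.array,(m["intrinsics"],m["R"],m["t"]))
    v,u=np.nonzero(mask&(depth>0)); d=depth[v,u]
    return ((np.linalg.inv(K)@np.stack([u,v,np.ones_like(u)]))*d-t[:,None]).T@R
E
python3 - <<'E'
from h import *
np.set_printoptions(precision=3,suppress=True)
ims=[]
for c in("scene","top"):
    p,d=bot.read_camera(c); np.save(f"d_{c}.npy",d)
    print(c,'campos',-np.array(bot.camera_model(c)["R"]).T@bot.camera_model(c)["t"])
    for n in("carton","printer","parts_bin","label_roll","spray_can"):
        r=bot.trace(n,c); q=bot.pinpoint(n,c)
        if r:
            P=cloud(c,d,r[0]["mask"]); zt=np.percentile(P[:,2],97)
            T=P[P[:,2]>zt-.012]; rc=cv2.minAreaRect((T[:,:2]*1000).astype(np.float32))
            print(n,r[0]["score"],r[0]["at"],'ztop',zt,'rect',rc,'med',np.median(T,0),'min',np.percentile(P,2,axis=0),'max',np.percentile(P,98,axis=0))
        if q: print('   pin',q[0]["score"],q[0]["at"],ray(c,q[0]["at"],0))
    for n in("tab_face","cover_lip","cover_hinge"):
        q=bot.pinpoint(n,c); z={"tab_face":.0534,"cover_lip":.0845,"cover_hinge":.104}[n]
        if q: print(n,q[0]["score"],q[0]["at"],ray(c,q[0]["at"],z))
    ims.append(p)
cv2.imwrite("pics/a.png",cv2.resize(np.vstack(ims),(480,600))); 
o=bot.get_obs();print(o["t"],o["eef_pos"],o["tool_rot"])
E
```

```text
scene campos [1.162 0.397 0.823]
carton 0.83 [380.3, 193.4] ztop 0.09728286440086896 rect ((453.0446472167969, 127.07981872558594), (66.8267822265625, 71.95780944824219), 71.56719207763672) med [0.457 0.129 0.095] min [0.421 0.09  0.005] max [0.494 0.167 0.098]
printer 0.66 [321.1, 224.8] ztop 0.1252013631938382 rect ((657.0684814453125, 57.030277252197266), (152.8860626220703, 134.47105407714844), 73.25135040283203) med [0.661 0.062 0.12 ] min [ 0.543 -0.028  0.002] max [0.75  0.159 0.126]
   pin 0.8 [326.4, 234.3] [0.612 0.059 0.   ]
parts_bin 0.87 [489.0, 281.3] ztop 0.07576049348134216 rect ((545.15087890625, 452.3836669921875), (103.257080078125, 107.48087310791016), 61.875057220458984) med [0.575 0.434 0.074] min [0.439 0.39  0.004] max [0.612 0.534 0.076]
   pin 0.78 [491.6, 286.4] [0.519 0.468 0.   ]
label_roll 0.6 [427.1, 274.6] ztop 0.06649269632604969 rect ((604.3387451171875, 333.6156921386719), (95.15836334228516, 94.95774841308594), 84.94152069091797) med [0.609 0.335 0.064] min [0.562 0.291 0.005] max [0.651 0.379 0.067]
   pin 0.67 [423.0, 282.4] [0.602 0.329 0.   ]
s
[... 759 characters left out ...]
186.5, 223.7] [0.53  0.468 0.   ]
label_roll 0.55 [222.1, 198.7] ztop 0.06761093649934254 rect ((601.1173706054688, 336.19140625), (93.45533752441406, 92.76609802246094), 88.47735595703125) med [0.602 0.336 0.063] min [ 0.556  0.29  -0.   ] max [0.644 0.379 0.068]
   pin 0.65 [228.1, 201.8] [0.599 0.331 0.   ]
spray_can 0.55 [438.8, 191.9] ztop 0.1913959994246613 rect ((604.1175537109375, -325.6479797363281), (45.38920211791992, 42.2545280456543), 75.81675720214844) med [ 0.605 -0.325  0.188] min [ 0.574 -0.345  0.022] max [ 0.627 -0.295  0.192]
   pin 0.73 [426.2, 196.3] [ 0.605 -0.326  0.   ]
tab_face 0.57 [300.2, 219.0] [0.535 0.092 0.053]
1.4 [0.273 0.617 0.405] [0.    0.207 0.978 0.   ]
```

View pics/a.png

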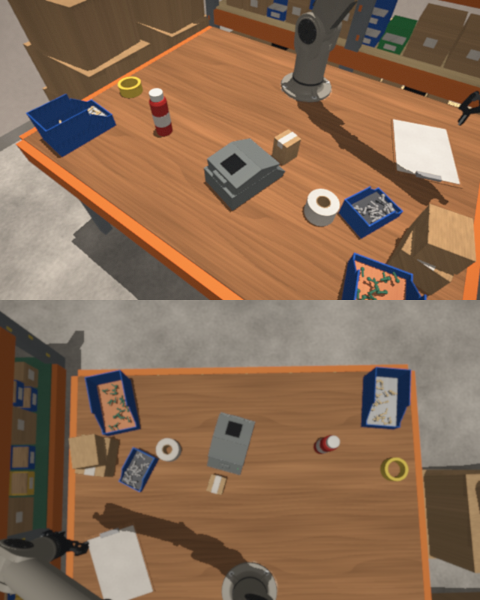

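The pictures show the printer at about (321,225) in the scene view, with the carton in front of it at (380,193). The bin and roll are to its left and the can is on its right. That puts the carton at about (0.452, 0.129) with yaw −18°, and the printer at about (0.613, 0.068) with yaw −17°. The bench at about (0.48, −0.17) is free for the carton.

```bash
python3 -m pendant '[[0.0854,0,0,0,-5.5],[0.0854,-0.022,-0.028,0,0],[0.0854,-0.022,-0.028,0,0],[0.0854,-0.022,-0.028,0,0],[0.0854,-0.022,-0.028,0,0],[0.0854,-0.022,-0.028,0,0],[0.0854,-0.022,-0.028,0,0],[0.0854,-0.022,-0.028,0,0],[0.0854,-0.022,-0.028,0,0],[0.0854,-0.022,-0.028,0,0],[0.0854,-0.022,-0.028,0,0],[0.0854,-0.022,-0.028,0,0]]' 40
```

```text
t: 2.4
eef_pos: [0.4061, 0.2469, 0.405]
tool_rot: [0.0, 0.16, 0.987, 0.0]
contact_force: [1.2, 0.5, -0.2]
gripper_width: 1.001
grasp_force: 0.0
```

```bash
python3 -m pendant '[[0.0854,-0.0205,-0.0245,0,0],[0.0854,-0.0205,-0.0245,0,0],[0.0854,-0.0205,-0.0245,0,0],[0.0854,-0.0205,-0.0245,0,0],[0.0854,0,0,0,0],[0.0854,0,0,0.03,0],[0.0854,0,0,0.03,0],[0.0854,0,0,0.03,0],[0.0854,0,0,0.03,0],[0.0854,0,0,0.03,0],[0.0854,0,0,0.025,0],[0.0854,0,0,0.015,0]]'
python3 - <<'E'
from h import *
p,d=bot.read_camera("scene"); cv2.imwrite("pics/b.png",p[100:300,250:500].repeat(3,0).repeat(3,1))
E
```

```text
t: 3.4
eef_pos: [0.4519, 0.1298, 0.2123]
tool_rot: [-0.001, 0.16, 0.987, -0.001]
contact_force: [-0.6, -0.4, 0.6]
gripper_width: 1.0
grasp_force: 0.0
```

View pics/b.png

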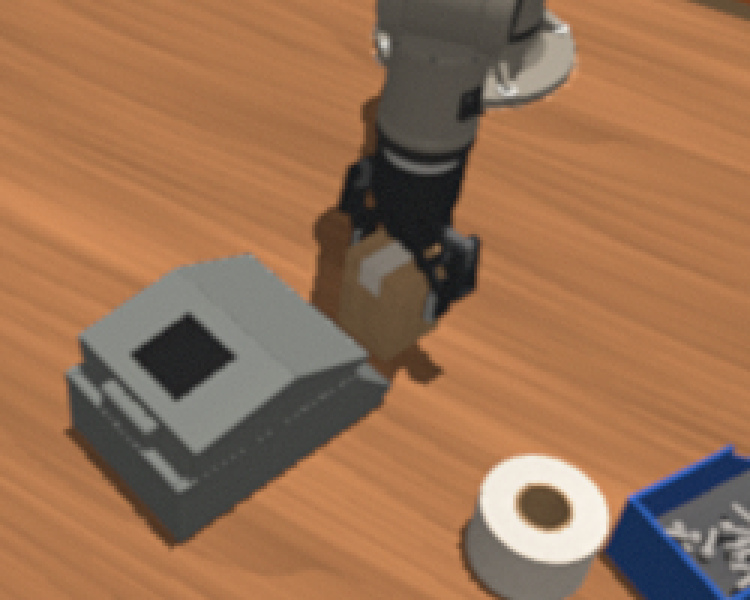

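The fingers straddle the carton, at crop position (360–460, 200–300), so I close and lift a little.

```bash
python3 -m pendant '[[0.055,0,0,0,0],[0.055,0,0,0,0],[0.055,0,0,0,0],[0.055,0,0,0,0],[0.055,0,0,0,0],[0.055,0,0,0,0],[0.055,0,0,0,0],[0.055,0,0,0,0],[0.055,0,0,-0.01,0],[0.055,0,0,-0.02,0],[0.055,0,0,-0.02,0],[0.055,0,0,0,0]]' 50
```

```text
t: 4.45
eef_pos: [0.4538, 0.1299, 0.2677]
tool_rot: [0.002, 0.16, 0.987, 0.001]
contact_force: [0.8, 0.9, -4.4]
gripper_width: 0.741
grasp_force: 53.8
```

```bash
python3 -m pendant '[[0.055,0,0,-0.02,0],[0.055,0,0,-0.03,0],[0.055,0,0,-0.03,0],[0.055,0,0,-0.02,0],[0.055,-0.006,-0.018,0,0],[0.055,-0.01,-0.03,0,0],[0.055,-0.01,-0.03,0,0],[0.055,-0.01,-0.03,0,0],[0.055,-0.01,-0.03,0,0],[0.055,-0.01,-0.03,0,0],[0.055,-0.01,-0.03,0,0],[0.055,-0.01,-0.03,0,0]]'
python3 -m pendant '[[0.055,-0.01,-0.03,0,0],[0.055,-0.007,-0.02,0,0],[0.055,-0.003,-0.007,0,0],[0.055,0,0,0.03,0],[0.055,0,0,0.03,0],[0.055,0,0,0.03,0],[0.055,0,0,0.025,0],[0.055,0,0,0.015,0],[0.055,0,0,0.01,0],[0.055,0,0,0,0],[0.055,0,0,0,0]]'
```

```text
t: 5.45
eef_pos: [0.4521, -0.112, 0.364]
tool_rot: [-0.001, 0.16, 0.987, 0.0]
contact_force: [1.3, 0.4, -4.1]
gripper_width: 0.743
grasp_force: 53.9
t: 6.37
eef_pos: [0.454, -0.1707, 0.2246]
tool_rot: [-0.0, 0.16, 0.987, 0.0]
contact_force: [0.6, 0.1, -4.2]
gripper_width: 0.745
grasp_force: 53.6
```

```bash
python3 -m pendant '[[0.055,0,0,0.003,0],[0.055,0,0,0.003,0],[0.055,0,0,0.002,0],[0.055,0,0,0,0],[0.055,0,0,0,0]]';python3 -m pendant '[[0.055,0,0,0.001,0],[0.055,0,0,0.001,0],[0.055,0,0,0,0],[0.055,0,0,0,0]]'
```

```text
t: 6.78
eef_pos: [0.454, -0.1709, 0.2169]
tool_rot: [0.0, 0.16, 0.987, 0.0]
contact_force: [-0.5, -0.5, -4.6]
gripper_width: 0.741
grasp_force: 53.7
t: 7.12
eef_pos: [0.4541, -0.1711, 0.2154]
tool_rot: [0.0, 0.16, 0.987, 0.0]
contact_force: [-1.6, 1.5, 5.3]
gripper_width: 0.744
grasp_force: 54.9
```

Contact with the bench, so I release and rise, then take a look.

```bash
python3 -m pendant '[[0.0854,0,0,0,0],[0.0854,0,0,0,0],[0.0854,0,0,0,0],[0.0854,0,0,0,0],[0.0854,0,0,0,0],[0.0854,0,0,-0.02,0],[0.0854,0,0,-0.03,0],[0.0854,0,0,-0.03,0],[0.0854,0,0,-0.03,0],[0.0854,0,0,-0.03,0],[0.0,0,0,-0.01,0],[0.0,0,0,0,0]]'
python3 - <<'E'
from h import *
np.set_printoptions(precision=4,suppress=True)
ims=[];A=[]
for c in("scene","top"):
    p,d=bot.read_camera(c)
    r=bot.trace("carton",c)
    if r:
        P=cloud(c,d,r[0]["mask"]);T=P[P[:,2]>.085];print(c,'carton',r[0]["score"],np.percentile(P[:,2],97),np.median(T,0) if len(T) else 0)
    r=bot.trace("printer",c)
    if r:
        P=cloud(c,d,r[0]["mask"]); T=P[P[:,2]>.119]; A.append(P)
        print(c,'top rect',cv2.minAreaRect((T[:,:2]*1000).astype(np.float32)))
        B=P[P[:,2]>.03];print('all rect',cv2.minAreaRect((B[:,:2]*1000).astype(np.float32)))
        np.save(f"P_{c}.npy",P)
    for n,z in(("tab_face",.0534),("cover_lip",.0845),("cover_hinge",.104),("printer",0)):
        q=bot.pinpoint(n,c)
        if q: 
            u,v=map(int,q[0]["at"]); print(c,n,q[0]["score"],q[0]["at"],ray(c,q[0]["at"],z),'depth',ray(c,q[0]["at"],depth=d[v,u]))
    ims.append(p)
cv2.imwrite("pics/c.png",np.hstack([cv2.resize(ims[0][100:300,250:450],(400,400)),cv2.resize(ims[1][120:320,220:420],(400,400))]))
E
```

```text
t: 8.12
eef_pos: [0.4548, -0.1713, 0.3672]
tool_rot: [0.003, 0.16, 0.987, 0.0]
contact_force: [0.3, -0.8, -1.0]
gripper_width: 0.747
grasp_force: 0.0
scene carton 0.81 0.0972344584596829 [ 0.4604 -0.1654  0.0948]
scene top rect ((652.0368041992188, 58.90345764160156), (149.5281524658203, 101.18451690673828), 73.20916748046875)
all rect ((627.5153198242188, 65.4757080078125), (151.91883850097656, 226.08383178710938), 73.42992401123047)
scene cover_lip 0.59 [351.2, 198.0] [0.5342 0.0811 0.0845] depth [0.4625 0.0451 0.0001]
scene cover_hinge 0.92 [295.4, 228.4] [0.7082 0.033  0.104 ] depth [0.7134 0.0372 0.1123]
scene printer 0.55 [326.7, 234.7] [0.6128 0.0604 0.    ] depth [0.6903 0.1078 0.1161]
top top rect ((646.5577392578125, 62.968162536621094), (153.36322021484375, 101.38024139404297), 78.49455261230469)
all rect ((623.686767578125, 69.39035034179688), (149.91941833496094, 229.4780731201172), 73.31848907470703)
top tab_face 0.47 [300.4, 219.4] [0.5335 0.0915 0.0534] depth [0.5335 0.0915 0.0539]
top cover_lip 0.82 [302.7, 211.8] [0.5553 0.083  0.0845] depth [0.5544 0.0826 0.0975]
top cover_hinge 0.92 [312.1, 157.1] [0.7229 0.0505 0.104 ] depth [0.7249 0.0505 0.0939]
top printer 0.98 [307.0, 194.2] [0.6195 0.0699 0.    ] depth [0.6059 0.0681 0.1209]
```

View pics/c.png

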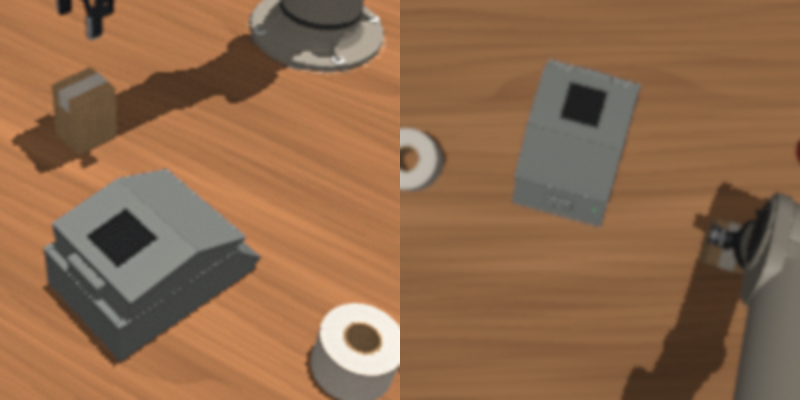

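The carton stands upright, at crop position (85,110). The printer front is clear. Next I fit the printer frame to the clouds.

Run:
```python
from h import *
np.set_printoptions(precision=4,suppress=True)
a=np.radians(-16.6);u=np.array([np.cos(a),np.sin(a)]);v=np.array([-u[1],u[0]])
for c in("top","scene"):
    P=np.load(f"P_{c}.npy");s=P[:,:2]@u;l=P[:,:2]@v;z=P[:,2]
    B=z>.03;print(c,'n',len(P),'lat mid',(np.percentile(l[B],1)+np.percentile(l[B],99))/2,np.ptp(np.percentile(l[B],[1,99])))
    print(' s pct',np.percentile(s[B],[0.5,2,98,99.5]),)
    lm=(np.percentile(l[B],1)+np.percentile(l[B],99))/2
    f=(z>.03)&(z<.065)&(abs(l-lm)>.028)&(abs(l-lm)<.068)&(s<.6)
    print(' fascia n',f.sum(),'origin s',np.median(s[f]-z[f])+.142)
    f=(z>.045)&(z<.062)&(abs(l-lm)<.018)&(s<.6)
    print(' tab n',f.sum(),'origin s',np.median(s[f]-z[f])+.1548)
    f=(z>.09)&(z<.120)&(abs(l-lm)<.06)&(s<.62)
    print(' cover slope n',f.sum(),np.polyfit(s[f],z[f],1) if f.sum()>3 else 0,'origin s',np.median(s[f]-(z[f]-.0911)/.4245)+.0797 if f.any() else 0)
```

```text
top n 3659 lat mid 0.24460734107283255 0.1465499401770772
 s pct [0.4671 0.4715 0.6858 0.6899]
 fascia n 250 origin s 0.5781645918894002
 tab n 96 origin s 0.5830878701922784
 cover slope n 1018 [ 0.2503 -0.0282] origin s 0.578862805108428
scene n 6092 lat mid 0.24393801330120593 0.14693520335722127
 s pct [0.4872 0.5043 0.6945 0.695 ]
 fascia n 19 origin s 0.5789663353921232
 tab n 0 origin s nan
 cover slope n 700 [ 0.3141 -0.0612] origin s 0.5760184913285558
  return _methods._mean(a, axis=axis, dtype=dtype,
  ret = ret.dtype.type(ret / rcount)
```

```bash
python3 -m pendant '[[0,0,0,0,-1.8],[0,0.004,0.03,0,0],[0,0.004,0.035,0,0],[0,0.004,0.035,0,0],[0,0.004,0.035,0,0],[0,0.004,0.035,0,0],[0,0.004,0.035,0,0],[0,0.004,0.035,0,0],[0,0.003,0.03,0,0],[0,0,0.008,0,0],[0,0,0,0,0],[0,0,0,0,0]]' 40
python3 - <<'E'
from h import *
a=np.radians(-16.6);o=bot.get_obs();p=o["eef_pos"];print(p[0]*np.cos(a)+p[1]*np.sin(a)-.578,-p[0]*np.sin(a)+p[1]*np.cos(a)-.244,p[2],o["tool_rot"],o["gripper_width"])
E
```

```text
t: 9.82
eef_pos: [0.5035, 0.1038, 0.3645]
tool_rot: [-0.0, 0.144, 0.99, -0.0]
contact_force: [-0.4, -0.8, -0.1]
gripper_width: -0.003
grasp_force: 0.0
-0.1251678387541154 -0.0006885266573214144 0.3645260827799124 [-1.48752158e-04  1.44084017e-01  9.89565373e-01 -3.82389877e-04] -0.0026218242974767277
```

```bash
python3 -m pendant '[[0,0,0,0.03,0],[0,0,0,0.03,0],[0,0,0,0.03,0],[0,0,0,0.026,0],[0,0,0,0.01,0],[0,0,0,0,0],[0,0,0,0,0]]'
python3 - <<'E'
from h import *
p,d=bot.read_camera("scene"); cv2.imwrite("pics/d.png",cv2.resize(p[90:260,260:430],(590,590)))
E
```

```text
t: 10.4
eef_pos: [0.5039, 0.1031, 0.2392]
tool_rot: [0.0, 0.145, 0.989, -0.0]
contact_force: [0.4, -0.3, 1.1]
gripper_width: 0.0
grasp_force: 0.0
```

View pics/d.png

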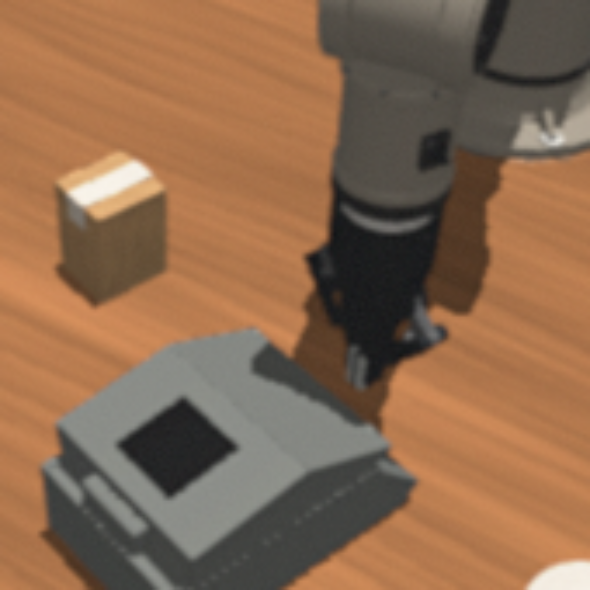

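The fingertips, at crop position (360,385), stand in front of the middle of the fascia. The carton is clear and upright at (110,225). I press diagonally in small steps.

```bash
python3 -m pendant '[[0,-0.003,0,0.003,0],[0,-0.003,0,0.003,0],[0,-0.003,0,0.003,0],[0,-0.0015,0,0.0015,0],[0,0,0,0,0]]'; python3 -m pendant '[[0,-0.0015,0,0.0015,0],[0,-0.0015,0,0.0015,0],[0,0,0,0,0]]'; python3 -m pendant '[[0,-0.001,0,0.001,0],[0,-0.001,0,0.001,0],[0,0,0,0,0]]'
```

```text
t: 10.87
eef_pos: [0.514, 0.1012, 0.2281]
tool_rot: [0.0, 0.144, 0.99, -0.0]
contact_force: [-0.2, 0.8, 0.0]
gripper_width: -0.001
grasp_force: 0.0
t: 11.12
eef_pos: [0.5166, 0.1004, 0.225]
tool_rot: [-0.0, 0.144, 0.99, -0.0]
contact_force: [0.1, -0.5, 0.3]
gripper_width: 0.002
grasp_force: 0.0
t: 11.37
eef_pos: [0.5183, 0.1, 0.2233]
tool_rot: [-0.0, 0.144, 0.99, 0.0]
contact_force: [-1.7, 0.1, 4.4]
gripper_width: -0.006
grasp_force: 2.7
```

```bash
python3 -m pendant '[[0,-0.001,0,0.001,0],[0,-0.001,0,0.001,0],[0,-0.0005,0,0.0005,0],[0,0,0,0,0]]'; python3 -m pendant '[[0,-0.001,0,0.001,0],[0,-0.001,0,0.001,0],[0,0,0,0,0]]'
```

```text
t: 11.7
eef_pos: [0.5205, 0.0993, 0.2211]
tool_rot: [-0.001, 0.144, 0.99, 0.0]
contact_force: [-4.0, 1.3, 8.8]
gripper_width: 0.0
grasp_force: 4.4
t: 11.95
eef_pos: [0.5223, 0.0988, 0.2191]
tool_rot: [-0.001, 0.144, 0.99, 0.0]
contact_force: [-5.4, -0.5, 10.7]
gripper_width: -0.002
grasp_force: 5.6
```

```bash
python3 -m pendant '[[0,-0.001,0,0.001,0],[0,0,0,0,0],[0,0,0,0,0]]'
python3 - <<'E'
from h import *
p,d=bot.read_camera("scene"); cv2.imwrite("pics/e.png",cv2.resize(p[90:260,260:430],(590,590)))
E
```

```text
t: 12.2
eef_pos: [0.5231, 0.0985, 0.2184]
tool_rot: [-0.001, 0.144, 0.99, 0.0]
contact_force: [-5.6, 1.1, 13.7]
gripper_width: -0.003
grasp_force: 6.7
```

View pics/e.png

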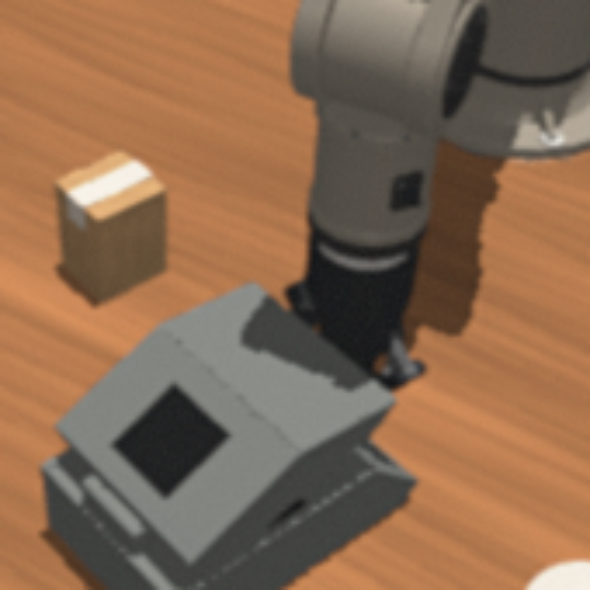

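The cover has sprung ajar; its lip is raised at crop position (330,420). I retreat and bring the finger in front of the lip, pad centre at lip height.

```bash
python3 -m pendant '[[0,0.004,0,-0.004,0],[0,0.006,0,-0.006,0],[0,0.015,0,0,0],[0,0.005,0,-0.02,0],[0,0,0,-0.03,0],[0,0,0,-0.012,0],[0,0,0,0,0],[0,0,0,0,0]]'
python3 - <<'E'
from h import *
a=np.radians(-16.6);o=bot.get_obs();p=o["eef_pos"];print(p[0]*np.cos(a)+p[1]*np.sin(a)-.578,-p[0]*np.sin(a)+p[1]*np.cos(a)-.244,p[2])
u=np.array([np.cos(a),np.sin(a)]);v=np.array([-u[1],u[0]])
P_,d=bot.read_camera("scene");r=bot.trace("cover_lip","scene");print([x["score"] for x in r])
P=cloud("scene",d,r[0]["mask"]);s=P[:,:2]@u-.578;l=P[:,:2]@v-.244
f=(abs(l)<.06)&(P[:,2]>.12)
for s0 in np.arange(-.1,.1,.02):
    g=f&(s>s0)&(s<s0+.02); print(round(s0+.01,3),g.sum(),np.round(np.median(P[g,2]),4) if g.any() else '')
cv2.imwrite("pics/f.png",cv2.resize(P_[90:260,260:430],(590,590)))
E
```

```text
t: 12.92
eef_pos: [0.495, 0.107, 0.2902]
tool_rot: [0.001, 0.144, 0.99, 0.001]
contact_force: [-1.1, 0.7, -0.2]
gripper_width: -0.007
grasp_force: 0.0
-0.1342054827669908 -4.1369747678265956e-05 0.2901788480994819
[0.97]
-0.09 0 
-0.07 196 0.1427
-0.05 281 0.1446
-0.03 283 0.1467
-0.01 295 0.1487
0.01 354 0.1501
0.03 418 0.1431
0.05 428 0.1342
0.07 413 0.125
0.09 43 0.121
```

View pics/f.png

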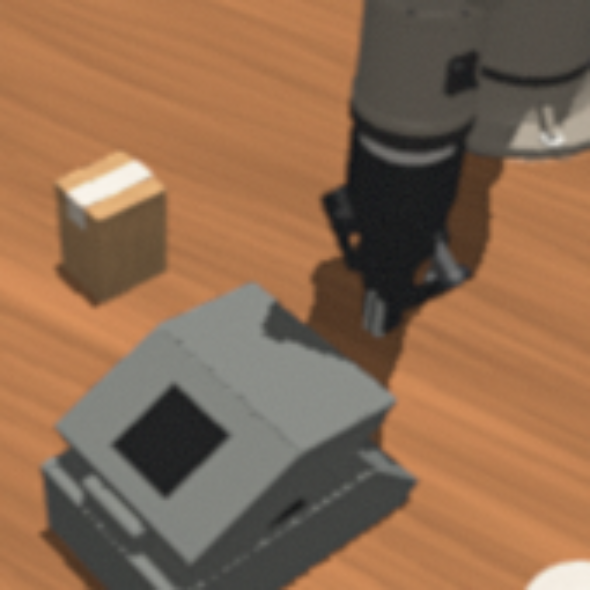

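The cover is ajar at 0.3 rad (measured slope 5.7°), and the finger at (375,330) stands in front of its middle. I advance to touch.

```bash
python3 -m pendant '[[0,-0.02,0,0,0],[0,-0.015,0,0,0],[0,-0.005,0,0,0],[0,0,0,0,0]]'; python3 -m pendant '[[0,-0.003,0,0,0],[0,-0.002,0,0,0],[0,0,0,0,0]]';python3 -m pendant '[[0,-0.002,0,0,0],[0,-0.001,0,0,0],[0,0,0,0,0]]'
```

```text
t: 13.35
eef_pos: [0.5338, 0.0949, 0.2886]
tool_rot: [-0.0, 0.145, 0.989, -0.001]
contact_force: [-0.2, -1.0, -0.8]
gripper_width: -0.002
grasp_force: 0.0
t: 13.6
eef_pos: [0.5378, 0.0942, 0.2894]
tool_rot: [-0.0, 0.144, 0.99, -0.0]
contact_force: [-0.2, 0.3, 0.7]
gripper_width: 0.002
grasp_force: 0.0
t: 13.85
eef_pos: [0.5396, 0.0938, 0.2892]
tool_rot: [-0.002, 0.144, 0.99, -0.0]
contact_force: [-5.2, 2.0, 1.2]
gripper_width: -0.001
grasp_force: 2.5
```

```bash
python3 -m pendant '[[0,-0.001,0,-0.005,0],[0,-0.001,0,-0.005,0],[0,-0.0015,0,-0.005,0],[0,-0.0015,0,-0.005,0],[0,-0.0015,0,-0.005,0],[0,0,0,0,0]]'
cat > ang.py <<'E'
from h import *
def cover(save=None):
    a=np.radians(-16.6);u=np.array([np.cos(a),np.sin(a)]);v=np.array([-u[1],u[0]])
    p=bot.get_obs()["eef_pos"];print("tool x,y,z",p[:2]@u-.578,p[:2]@v-.244,p[2])
    P_,d=bot.read_camera("scene");r=bot.trace("cover_lip","scene")
    P=cloud("scene",d,r[0]["mask"]);s=P[:,:2]@u-.578;l=P[:,:2]@v-.244;z=P[:,2]
    f=(abs(l)<.07)&(z>.1);rho=np.hypot(s-.092,z-.104)
    f&=(rho<.19);k=f&(rho>np.percentile(rho[f],97))
    print("far rho",rho[k].mean(),"lip angle ~",np.median(np.arctan2(z[k]-.104,.092-s[k]))+.113-.035)
    if save: cv2.imwrite(save,cv2.resize(P_[60:260,240:440],(590,590)))
E
python3 -c "from ang import *;cover()"
```

```text
t: 14.35
eef_pos: [0.5467, 0.0915, 0.3158]
tool_rot: [-0.001, 0.144, 0.99, 0.0]
contact_force: [-6.9, 1.6, 1.3]
gripper_width: 0.002
grasp_force: 3.1
tool x,y,z -0.08022993705348402 -0.00017469901162961432 0.3158087264081165
far rho 0.1693863364374623 lip angle ~ 0.46433280588398573
```

```bash
python3 -m pendant '[[0,-0.0037,0,-0.0096,0],[0,-0.0043,0,-0.0094,0],[0,-0.0049,0,-0.0091,0],[0,-0.0054,0,-0.0088,0],[0,-0.0059,0,-0.0085,0],[0,0,0,0,0]]'
python3 -c "from ang import *;cover()"
```

```text
t: 14.95
eef_pos: [0.5711, 0.0838, 0.3632]
tool_rot: [0.0, 0.145, 0.989, 0.001]
contact_force: [-8.7, 1.0, 5.9]
gripper_width: -0.005
grasp_force: 4.6
tool x,y,z -0.05468256033469243 -0.0005053515676024523 0.3632029860436691
far rho 0.17032331083073657 lip angle ~ 0.7763942170450087
```

```bash
python3 -m pendant '[[0,-0.0060,0,-0.0081,0],[0,-0.0065,0,-0.0077,0],[0,-0.0072,0,-0.0073,0],[0,-0.0078,0,-0.0068,0],[0,-0.0082,0,-0.0064,0],[0,-0.0085,0,-0.0059,0],[0,0,0,0,0]]'
python3 -c "from ang import *;cover('pics/g.png')"
```

```text
t: 15.63
eef_pos: [0.615, 0.0708, 0.404]
tool_rot: [0.002, 0.145, 0.989, 0.0]
contact_force: [-0.2, -0.4, 0.4]
gripper_width: 0.004
grasp_force: 0.1
tool x,y,z -0.008849030745354258 -0.00041451591139443633 0.40398461664002
far rho 0.17199754279551424 lip angle ~ 1.1420200028495933
```

View pics/g.png

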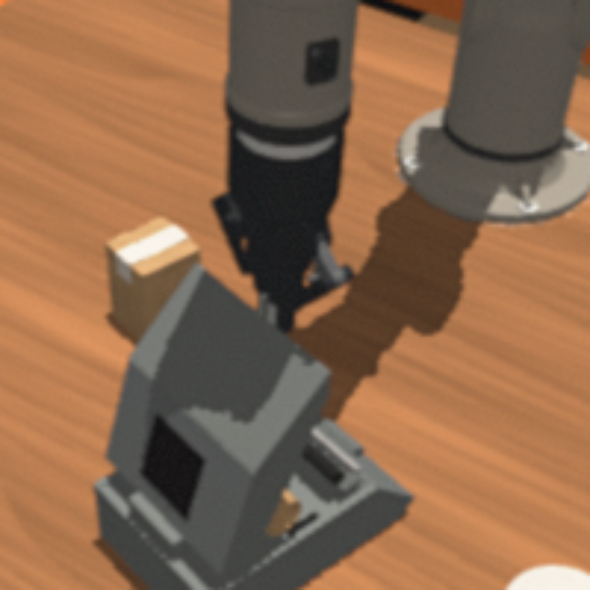

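The cover is half open, with the finger behind its lip at crop position (280,320). I push on along the arc, mostly backwards now.

```bash
python3 -m pendant '[[0,-0.0095,0,-0.004,0],[0,-0.0095,0,-0.004,0],[0,-0.0095,0,-0.003,0],[0,-0.0095,0,-0.003,0],[0,-0.0095,0,-0.002,0],[0,-0.0095,0,-0.001,0],[0,-0.0095,0,0,0],[0,-0.0095,0,0,0],[0,0,0,0,0]]'
python3 -c "from ang import *;cover()"
```

```text
t: 16.48
eef_pos: [0.6869, 0.0493, 0.4187]
tool_rot: [0.0, 0.145, 0.989, -0.0]
contact_force: [0.6, -0.6, 0.2]
gripper_width: 0.002
grasp_force: 0.0
tool x,y,z 0.06619401537696312 -0.000505794291672329 0.41872178956648176
far rho 0.1741376928672936 lip angle ~ 1.6142756394574442
```

```bash
python3 -m pendant '[[0,-0.0095,0,0,0],[0,-0.0095,0,0,0],[0,-0.0095,0,0,0],[0,-0.0095,0,0.001,0],[0,-0.0095,0,0.002,0],[0,0,0,0,0],[0,0,0,0,0]]'
python3 -m pendant '[[0,0.02,0,0,0],[0,0.035,0,0,0],[0,0.035,0,0,0],[0,0.035,0,0,0],[0,0.035,0,0,0],[0,0,0,0,0],[0,0,0,0,0],[0,0,0,0,0],[0,0,0,0,0]]'
python3 - <<'E'
from ang import *
cover('pics/i.png')
p,d=bot.read_camera("scene");r=bot.trace("carton","scene");P=cloud("scene",d,r[0]["mask"]);print(np.percentile(P[:,2],97),np.median(P[P[:,2]>.085],0))
E
```

```text
t: 17.17
eef_pos: [0.7315, 0.0362, 0.4156]
tool_rot: [-0.0, 0.145, 0.99, -0.0]
contact_force: [0.0, 0.9, -0.4]
gripper_width: -0.002
grasp_force: 0.0
t: 17.92
eef_pos: [0.5786, 0.0819, 0.4167]
tool_rot: [0.001, 0.145, 0.99, 0.0]
contact_force: [-0.3, 0.5, 0.0]
gripper_width: 0.001
grasp_force: 0.0
tool x,y,z -0.046900397572971264 -0.00023905145415370477 0.41670743624800083
far rho 0.17556514278817847 lip angle ~ 1.944138589738863
0.09719851125874673 [ 0.45957508 -0.16707576  0.09488075]
```

View pics/i.png

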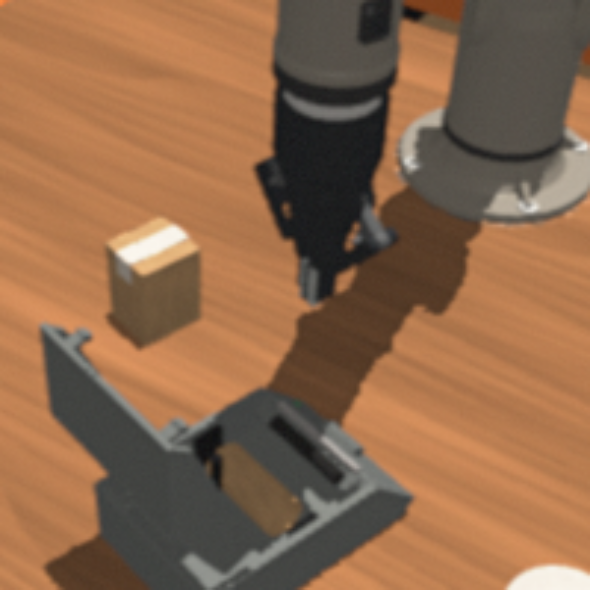

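The cover is fully back, lip at (50,330) and about 1.94 rad. The tab is out, the carton stands upright at (155,285), and the arm is clear. Handing in.

```bash
python3 -c "
from station import bot
print(bot.hand_in())"
```

```text
the job is handed in; nothing more can be done
None
```

I handed the job in at about 18 s of the 53 s allowed: the carton stands upright well clear of the printer, and the cover measured about 1.94 rad, fully open; the tab looked out again and the arm was clear, but no verdict came back.

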